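Hold a copper plaque in the pressing jig for pinning

ROBOT

A 6-joint arm with a two-finger parallel gripper is mounted at the origin on the work surface. World frame = base frame: x ahead of the robot, y to its left, z up, the work surface at z = 0. Lengths are in m, angles in rad, forces in N, time in s.
With the tool pointing down it reaches from about 0.375 to 0.9 m from the base axis. Payload 3.1 kg.
Tool frame: the origin (TCP) lies at the very end of the fingers, on their centre line; the grasp point (between the pads) lies 19 mm behind it; z points along the fingers, y is the line along which they close (so a half turn about z gives the same grasp; the last joint's range is limited). The gripper opens to 87 mm and grips with 3 to 60 N. Pads are 19 mm wide; open, the fingers measure 117 mm over their backs; the gripper's body (75 mm by 190 mm) begins 51 mm behind the grasp point.
Start: joints at [0.97, 0.527, 1.433, -0, 1.181, -0.178], TCP at [0.256, 0.57, 0.223] pointing down, gripper open.
Joint ranges: [-3.08, 3.08], [-0.75, 2.2], [0.22, 2.44], [-1.43, 4.57], [0, 2.65], [-2.85, 2.85]. Speed limits (rad/s): [2.79, 2.79, 3.14, 3.14, 3.14, 3.14].

INTERFACE

Orientations are given as a unit quaternion [x, y, z, w].
In Python, from rig import robot gives the robot as it stands. The module is installed in compiled form; this text tells all that it offers.
- The arm moves only by the tool play_rows, never from a script. Its argument "steps" is one flat list of numbers, 5 for each row, row after row: the opening, from -1 (shut) to 1 (fully open), then the shift along the tool's x, y, z as a fraction of full scale, then the turn about the tool's z as a fraction of full scale. In form: [claw, tx, ty, tz, twist, claw, tx, ty, tz, twist, ...]. A call has exactly 10 rows; each row shifts and turns the commanded pose from where the row before left it, along the tool's axes as they then stand; what a row does not reach is not made up. Full scale, the value 1, is 0.03 m for a shift and 0.1 rad for a turn. A row lasts 1/10 s, in which the tool goes at most 50 mm and 8.59 degrees, less where a joint would pass 70% of its speed; a pose out of reach is approached as far as the arm can. A call with a number of a shift or a turn outside -1 to 1 is refused whole. A call with a gripper value outside its range is refused whole. The fingers move at their own pace and stop on an object; "grip_force" is the grip in N (left out, the last holds). Time passes only in rows, so rows that do not move let the fingers close, or fill a call up. It gives the time, the measured TCP pose, the force, the opening and the grip force at its end, in the units of the state.
- robot.get_obs(): the state, without advancing time (a new reading comes with each control period).
- robot.camera(name): name is "side" or "top"; returns a dict with "image" (400x640x3 uint8, red, green, blue), "mtx" (3x3 intrinsics, pixels), "rvec" (rotation vector, rad) and "tvec" (3), from world to camera coordinates, as OpenCV has them. Camera axes: x right, y down, z forward; pixel columns grow to the right and rows downward; lengths in m; the calibration is good to about 2 mm. A picture is of the moment at which its call begins. There is no depth.
- robot.hand_in(): hands the job in; it is judged then, once.
The state is a dict: "time": time; "q": joint angles; "joint_velocities": joint speeds; "joint_torque": joint torques, N m; "position": TCP position; "tool_rot": TCP orientation; "ft_force": force on the tool from outside, world axes, zero at the start; "moment": the same for the moment, N m; "grip_width": finger opening in m; "grip_force": force on a finger pad.
Only numpy, scipy, OpenCV 4.12 (cv2) and the standard library are available. Lean on these libraries where they do the work, as an engineer would, in place of code of your own. Each camera call takes 0.05 s, during which the arm holds its last target. There are 200 camera calls.

TASK

First feed a pin: swing the pin feeder's sprung red lever all the way to its stop and let it spring back. Then lay the copper plaque, copper side up, flat on the jig's bed with one short end square against the middle of the sprung steel bar (over the black strip), push it away against the bar until the pointer stands in the green field, and stay there holding it steadily for the person who will pin it: the job finishes with the robot still pressing. Leave everything else on the bench where it is.

Things in the scene. Friction and masses are not known exactly. Their poses are not given: they have to be found in the camera images.
- plaque: Loose plaque: dark wood backing block faced with a chased copper flower, 90 x 50 x 27 mm (long along its own x, 50 mm along y); the flower stands about 3 mm higher, for looks only. About 0.16 kg. Starts flat on the table, copper up, left or right of the jig. Origin: centre of its underside; z up through the copper face.
- jig: Pressing jig fixed to the table: plywood bed, top 20 mm above the table. Origin: on the table surface; bed from x = -75 to +125, y = -75 to +95 mm. Its +x is the pressing direction, roughly away from the robot. A flat black strip 60 mm wide along x (centre line y = 0) marks where the plaque goes. A green block (x 105 to 125, y -75 to +55 mm, top 52 mm above the table) closes the far end.
- press_bar: Sprung steel bar standing across the jig's bed, 110 mm along y, 14 mm thick, top 56 mm above the table. Origin: on the bed top, at the middle of the face that looks toward the robot; at rest 45 mm beyond the jig's origin along the jig's x. Axes parallel to the jig's; pushed along +x it gives way.
- press_slide (a joint): How far the bar is pushed back along the jig's +x, m: 0 at rest, 0.040 at the end. Linear spring, 0.4 N per mm, no preload. The bar's small black pointer (at jig y = +55 to +92 mm) moves over a painted field on the bed: white 0 to 14 mm, green 14 to 30 mm (5.6 to 12 N), red 30 to 40 mm.
- feeder: Pin feeder, blue metal box 90 (x) x 70 (y) x 44 mm on a dark 104 x 90 mm foot, fixed to the table on the other side of the jig from the plaque's start. Origin: on the table under its centre. A clear pin magazine stands at its rear (-x, top 84 mm).
- feed_lever (a joint): Turn of the feeder's lever, rad, about a vertical axis, counterclockwise from above: 0 at rest, 1.0 at its stop. At rest the arm points 0.5 rad clockwise of the feeder's +x, at the stop 0.5 rad counterclockwise of it. A spring drives it back to 0 when let go; at the stop the post needs about 2.5 N.
- lever_pivot (a point): Point on the lever's turning axis (feeder x = -20 mm), 80 mm above the table.
- lever_post (a point): Middle of the red upright post (16 mm diameter, 44 mm tall, from 56 to 100 mm above the table) on the end of the lever, 75 mm from the pivot; 80 mm above the table. It moves with the lever.
- hammer: Bystander: hammer lying on the bench, about 260 mm long. Leave alone.
- punch0: Bystander: steel chasing punch, 110 x 10 x 10 mm, lying. Leave alone.
- punch1: Bystander: second chasing punch, 110 x 10 x 10 mm. Leave alone.
- glue_jar: Bystander: glue jar with yellow lid, 60 mm diameter, 90 mm tall. Leave alone.
- pin_cup: Bystander: steel cup, 70 mm diameter, 70 mm tall. Leave alone.
- roundel: Bystander: copper disc 120 mm across, 12 mm thick with raised flower. Leave alone.
- offcut: Bystander: wood offcut 80 x 60 x 45 mm. Leave alone.
Mind the look-alikes: they are no part of the job. Leave any pink, turquoise or yellow look-alike of the feeder alone.

How it is judged:
On the way, in this order (a step that is already met when the one before it is completed fails the run):
1. the lever is swung to its stop (value of joint feed_lever above 0.92 rad), for 0.05 s.
2. the lever has sprung back (value of joint feed_lever below 0.1 rad), for 0.1 s.
3. the plaque lies on the bed, square and centred, pressing on the bar (z of plaque in the frame of jig between 0.017 and 0.0245 m and y of plaque in the frame of press_bar between -0.012 and 0.012 m and angle between the x axis of plaque and the x axis of press_bar, either way round below 0.09 rad and angle between plaque's own z axis and vertical below 0.07 rad and contact force between plaque and press_bar above 4 N), for 0.2 s.
At the end, for the whole second after the job is handed in: Still held by the robot, the plaque presses the bar with 5 to 13 N (bar back 12.5 to 32.5 mm), steady for the last second; it lies flat on the bed (4 mm, 0.07 rad), copper up, square within 0.09 rad and centred within 12 mm on the bar; the lever is back at rest (under 0.1 rad) (z of plaque in the frame of jig between 0.017 and 0.0245 m and y of plaque in the frame of press_bar between -0.012 and 0.012 m and angle between the x axis of plaque and the x axis of press_bar, either way round below 0.09 rad and angle between plaque's own z axis and vertical below 0.07 rad and contact force between plaque and press_bar between 5 and 13 N and value of joint press_slide between 0.0125 and 0.0325 m and linear speed of plaque below 0.02 m/s and value of joint feed_lever below 0.1 rad and contact force between any of the fingers, the arm and plaque above 2 N); the arm keeps its last pose, push and grip.
It fails at once if another thing on the bench was moved more than 30 mm (distance of any of hammer, punch0, punch1, glue_jar, pin_cup, roundel, offcut from where it was at the start of the episode above 0.03 m).
It also fails if it takes over 51 s, if anything falls off the work surface, if the arm or the gripper's body presses on something with over 40 N, if the wrist force passes 120 N, or if a joint passes its speed limit or range.

## Working session

There is one attempt and no reset: what is moved stays moved. The work goes in short steps, Python scripts to look and compute and a tool call to move; the robot and the scene stay as the last step left them, time stands still between calls to the robot, and variables do not carry over. Pictures are saved under pics/ and viewed, at most 10 in all, crops included, and the job is handed in when it is done.

Besides the shell and the picture viewer there is one more tool, called after ">>>" as name(argument=value, ...), one argument or row to a line, values as JSON. play_rows: Moves the arm, as the interface text tells. Shift numbers are shares of 0.03 m and turn numbers shares of 0.1 rad, none past 1 either way. Its arguments: {"type":"object","properties":{"steps":{"type":"array"},"grip_force":{"type":"number"}},"required":["steps"]}

```bash
mkdir -p pics; cat > h.py <<'E'
import numpy as np, cv2
from rig import robot
def snap(n,f):
    c=robot.camera(n); cv2.imwrite(f,c["image"][:,:,::-1]); np.savez(f[:-4],**c); return c
def proj(c,P):
    return cv2.projectPoints(np.array(P,float).reshape(-1,1,3),c["rvec"],c["tvec"],c["mtx"],None)[0].reshape(-1,2)
def ray(c,uv):
    R=cv2.Rodrigues(c["rvec"])[0]; o=-R.T@np.ravel(c["tvec"])
    d=R.T@np.linalg.inv(c["mtx"])@np.array([uv[0],uv[1],1.]); return o,d/np.linalg.norm(d)
def atz(c,uv,z):
    o,d=ray(c,uv); return o+d*(z-o[2])/d[2]
def tri(c1,u1,c2,u2):
    o,d=ray(c1,u1);p,e=ray(c2,u2)
    s=np.linalg.lstsq(np.c_[d,-e],p-o,rcond=None)[0]; a=o+d*s[0];b=p+e*s[1]
    return (a+b)/2,np.linalg.norm(a-b)
E
python3 - <<'E'
from h import *
for n in("top","side"):
    c=snap(n,f"pics/{n}0.png"); R=cv2.Rodrigues(c["rvec"])[0]; print(n,-R.T@np.ravel(c["tvec"]),R[2])
print(robot.get_obs())
E
```

```text
top [ 0.30932871 -0.0230737   1.31112121] [ 0.11577471  0.00865423 -0.9932378 ]
side [ 0.19526007 -1.00018178  0.66993691] [ 0.21469511  0.82725304 -0.51919015]
{'time': 0.1, 'q': array([ 9.69482616e-01,  5.28377371e-01,  1.43373635e+00, -4.56323217e-06,
        1.18138737e+00, -1.78492585e-01]), 'joint_velocities': array([ 0.00074902, -0.00336542, -0.00240579, -0.00091942,  0.00083755,
        0.00134624]), 'joint_torque': array([-7.75488606e-04, -4.40988994e+01, -1.77149910e+01,  6.34677010e-02,
        5.33580082e-02, -6.03375065e-05]), 'position': array([0.25606414, 0.56944052, 0.22167895]), 'tool_rot': array([ 2.09838322e-01,  9.77735633e-01, -8.83401914e-04, -3.60745502e-04]), 'ft_force': array([-0.11929379,  0.44970076,  0.93869952]), 'moment': array([-0.04420095,  0.0155652 , -0.06895029]), 'grip_force': 0.0, 'grip_width': 0.08718240162420274}
```

View pics/top0.png

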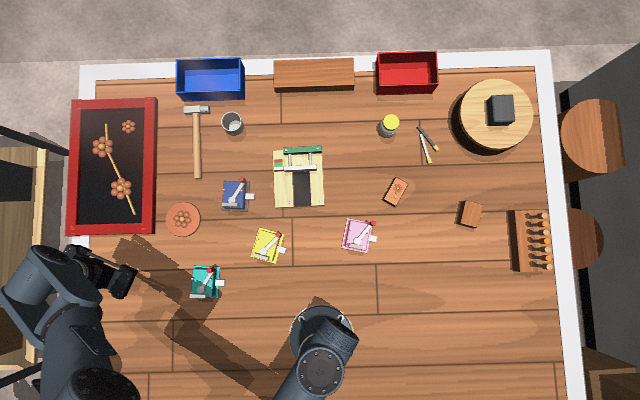

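View pics/side0.png

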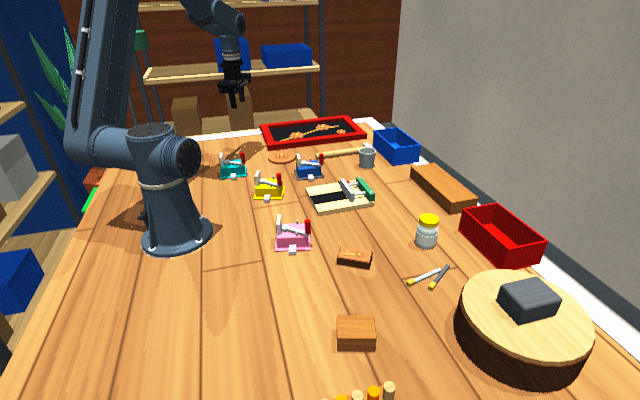

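The top view shows the blue feeder at about (235,195), the jig at (299,178) and the plaque at (396,191). I'll enlarge those areas next.

```bash
python3 - <<'E'
from h import *
t=cv2.imread("pics/top0.png");s=cv2.imread("pics/side0.png")
def grid(im,x0,y0,w,h,k):
    c=cv2.resize(im[y0:y0+h,x0:x0+w],None,fx=k,fy=k,interpolation=cv2.INTER_CUBIC)
    for i in range(0,w,10): cv2.putText(c,str(x0+i),(i*k,8),0,.3,(0,255,255),1) if i%20==0 else 0; cv2.line(c,(i*k,10),(i*k,15),(0,255,255),1)
    for i in range(0,h,10): cv2.putText(c,str(y0+i),(0,i*k+4),0,.3,(0,255,255),1)
    return c
a=grid(t,210,140,130,75,6); cv2.imwrite("pics/c1.png",a)
b=grid(t,370,170,50,45,6); d=grid(s,280,140,100,65,5); e=grid(s,325,235,60,45,5)
H=np.zeros((600,800,3),np.uint8); H[:270,:300]=b; H[:225,310:610]=e; H[272:597,:500]=d; cv2.imwrite("pics/c2.png",H)
E
```

```text
(no output)
```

View pics/c1.png

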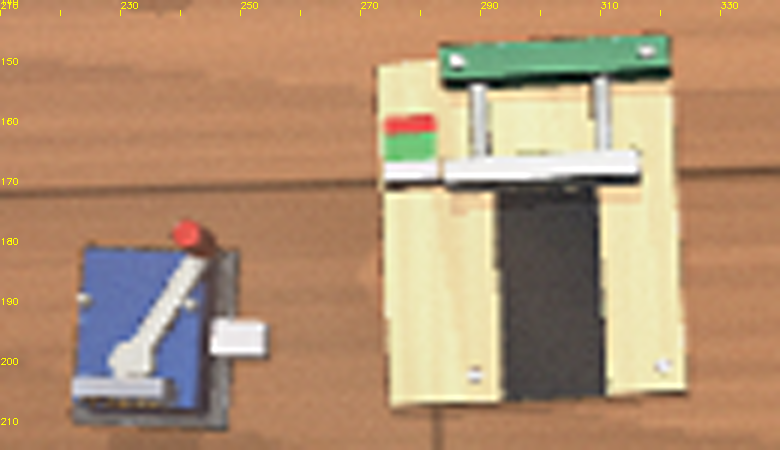

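View pics/c2.png

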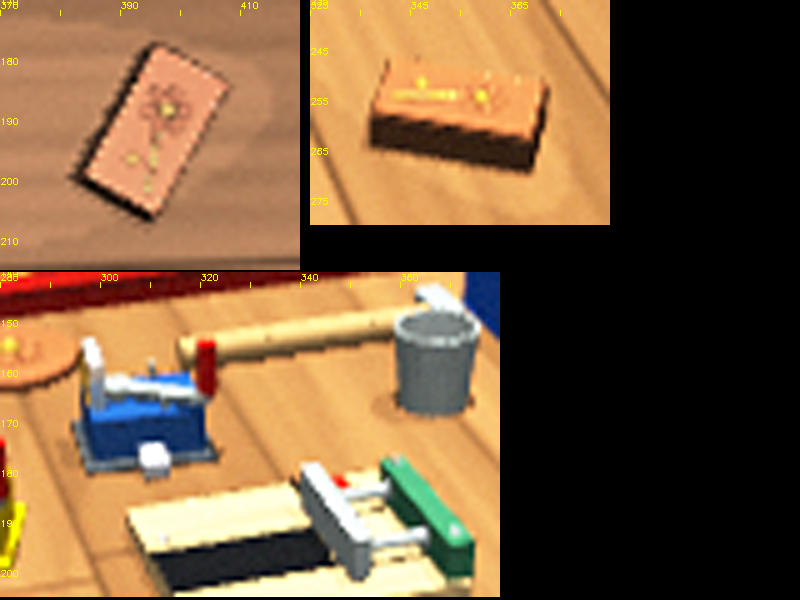

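The crops show these features:
- **Post:** its top is at top view (241,179) and side view (321,154).
- **Pivot:** (231.7,200).
- **Bed corners:** (272.8,151), (275.2,207.8) and (324.3,205).
- **Black strip:** from (293.7,207)/(311,206) to (292.8,172)/(309.7,171.7).
- **Plaque top corners:** (396,177), (408,184.5), (395.5,206) and (383,200).

```bash
python3 - <<'E'
from h import *
t=np.load("pics/top0.npz");s=np.load("pics/side0.npz")
np.set_printoptions(precision=4,suppress=True)
print("bed",[atz(t,p,.02)[:2] for p in [(272.8,151),(275.2,207.8),(324.3,205)]])
print("strip",[atz(t,p,.021)[:2] for p in [(293.7,207),(311,205.8),(292.8,172),(309.7,171.7)]])
print("bar face top",[atz(t,p,.056)[:2] for p in [(284.2,170.0),(316.7,168.5)]])
print("post",tri(t,(241.2,178.5),s,(321.2,154.2)), atz(t,(241.2,178.5),.1))
print("pivot",atz(t,(231.7,199.5),.06))
T=[(395.8,177.2),(408.3,184.5),(395.5,206.3),(383,199.7)]
S=[(341,246.6),None,None,None]
P=np.array([atz(t,p,.027)[:2] for p in T]); print("plaque",P,P.mean(0))
for i,j in((1,0),(2,3),(0,3),(1,2)):
    v=P[i]-P[j]; print(np.linalg.norm(v),np.arctan2(v[1],v[0]))
# side match: T order far-left,far-right(-y),near-right,near-left
for a,b in zip(T,[(341,246.8),(372.6,252),(369.6,263),(337.2,257.6)]): print(tri(t,a,s,b))
for i in range(4): print(proj(s,[*P[i],.027]))
print("proj jig corner side",proj(s,[[*atz(t,(275.2,207.8),.02)]]))
E
```

```text
bed [array([0.6304, 0.1494]), array([0.4326, 0.144 ]), array([ 0.4372, -0.0234])]
strip [array([0.4334, 0.0808]), array([0.4357, 0.0219]), array([0.5543, 0.0815]), array([0.5535, 0.0234])]
bar face top [array([0.5553, 0.1073]), array([ 0.557 , -0.0016])]
post (array([0.526 , 0.2425, 0.096 ]), np.float64(0.004263800178196986)) [0.5231 0.242  0.1   ]
pivot [0.4607 0.2826 0.06  ]
plaque [[ 0.5243 -0.2695]
 [ 0.4979 -0.3105]
 [ 0.4249 -0.2633]
 [ 0.4486 -0.2223]] [ 0.4739 -0.2664]
0.04878417320906635 -2.142343061618764
0.04734379948572408 -2.0939341470434547
0.08917004759972266 -0.5568781473511922
0.08686969079063174 -0.5737095671443048
(array([ 0.4828, -0.2573,  0.0514]), np.float64(0.07475139149266986))
(array([ 0.5039, -0.3074,  0.0546]), np.float64(0.020631962812646665))
(array([ 0.4707, -0.2827,  0.0014]), np.float64(0.0907550402157562))
(array([ 0.4484, -0.2274, -0.0122]), np.float64(0.009045797941736242))
[[369.966  250.6921]]
[[366.4467 261.9876]]
[[334.6594 255.9891]]
[[338.3904 245.357 ]]
proj jig corner side [[303.4063 187.4299]]
```

>>> play_rows(
  steps=[-1,-1,-0.575,0,0,-1,-1,-0.575,0,0,-1,-1,-0.575,0,0,-1,-1,-0.575,0,0,-1,-1,-0.575,0,0,-1,-1,-0.575,0,0,-1,-1,-0.575,0,0,-1,-1,-0.575,0,0,-1,-1,-0.575,0,0,-1,-1,-0.575,0,0],
  grip_force=40,
)

```text
time: 1.1
position: [0.4596, 0.2882, 0.2222]
tool_rot: [0.21, 0.978, -0.0, -0.0]
ft_force: [1.1, -0.5, 0.5]
grip_width: 0.0153
grip_force: 0.0
```

>>> play_rows(
  steps=[-1,0,0,0,-1,-1,0,0,0,-1,-1,0,0,0,-1,-1,0,0,0,-1,-1,0,0,0,-0.2,-1,-0.48,-0.66,0.4,0,-1,-0.48,-0.66,0.4,0,-1,-0.48,-0.66,0.4,0,-1,-0.48,-0.66,0.4,0,-1,-0.48,-0.66,0.4,0],
)

```text
time: 2.1
position: [0.5312, 0.1896, 0.1619]
tool_rot: [0.002, 1.0, 0.0, -0.0]
ft_force: [-0.1, 0.1, -0.3]
grip_width: 0.0004
grip_force: 0.0
```

>>> play_rows(
  steps=[-1,0,0,0.6,0,-1,0,0,0.6,0,-1,0,0,0.6,0,-1,0,0,0.6,0,-1,0,0,0.6,0,-1,0,0.2,0,0,-1,0,0.2,0,0,-1,0,0.2,0,0,-1,0,0,0,0,-1,0,0,0,0],
)

```text
time: 3.1
position: [0.5314, 0.2089, 0.0734]
tool_rot: [0.001, 1.0, 0.0, 0.001]
ft_force: [-0.1, 0.7, 0.2]
grip_width: 0.0003
grip_force: 0.0
```

```bash
python3 - <<'E'
from h import *
c=snap("side","pics/s1.png");d=snap("top","pics/t1.png")
p=robot.get_obs()["position"];print(p,proj(c,p),proj(d,p))
a=cv2.resize(c["image"][130:210,280:400,::-1],None,fx=5,fy=5,interpolation=2)
b=cv2.resize(d["image"][140:215,220:260,::-1],None,fx=5,fy=5,interpolation=2)
H=np.zeros((400,800,3),np.uint8);H[:,:600]=a;H[:375,600:]=b
for q in proj(c,p):cv2.drawMarker(H,(int((q[0]-280)*5+2),int((q[1]-130)*5+2)),(255,0,255),0,10)
cv2.imwrite("pics/c3.png",H)
E
```

```text
[0.53120486 0.20844685 0.07311416] [[324.50250515 163.27546998]] [[253.12702525 177.14253845]]
```

View pics/c3.png

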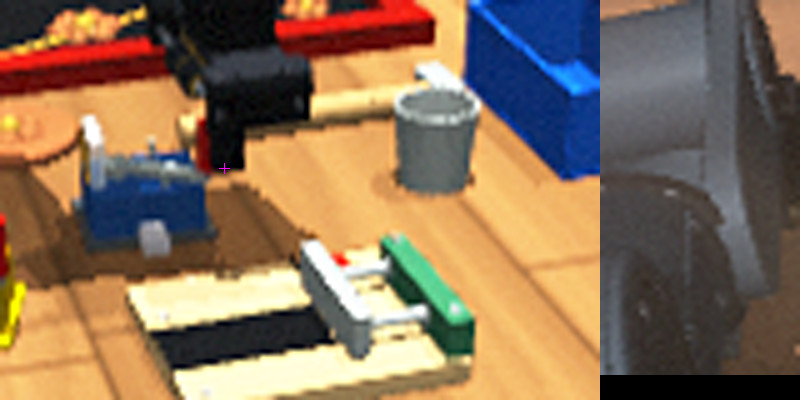

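The marker (224,168) lands on the fingertip, so calibration is good. The closed fingers stand just right of the red post, so I push now.

>>> play_rows(
  steps=[-1,0,0.27,0,0,-1,0,0.27,0,0,-1,0,0.27,0,0,-1,0,0.27,0,0,-1,0,0.27,0,0,-1,0,0.27,0,0,-1,0,0.27,0,0,-1,0,0.27,0,0,-1,0,0.2,0,0,-1,0,0,0,0],
)

```text
time: 4.2
position: [0.5309, 0.28, 0.0725]
tool_rot: [0.001, 1.0, 0.0, -0.0]
ft_force: [1.6, -1.8, 0.7]
grip_width: 0.0004
grip_force: 1.0
```

```bash
python3 - <<'E'
from h import *
c=snap("side","pics/s2.png");o=robot.get_obs();p=o["position"];print(p,o["ft_force"])
a=cv2.resize(c["image"][130:190,280:360,::-1],None,fx=8,fy=8,interpolation=2)
# expected post spots: rest, stop
for y in(-.57,.43,.35):
    q=proj(c,[.461+.075*np.cos(y),.2826+.075*np.sin(y),.1])[0];print(y,q)
cv2.imwrite("pics/c4.png",a)
E
```

```text
[0.5310028  0.27955848 0.07250735] [ 1.43721934 -1.73383476  1.05222997]
-0.57 [320.18940877 153.41363017]
0.43 [316.6285457 146.1797702]
0.35 [317.54786976 146.63600395]
```

View pics/c4.png

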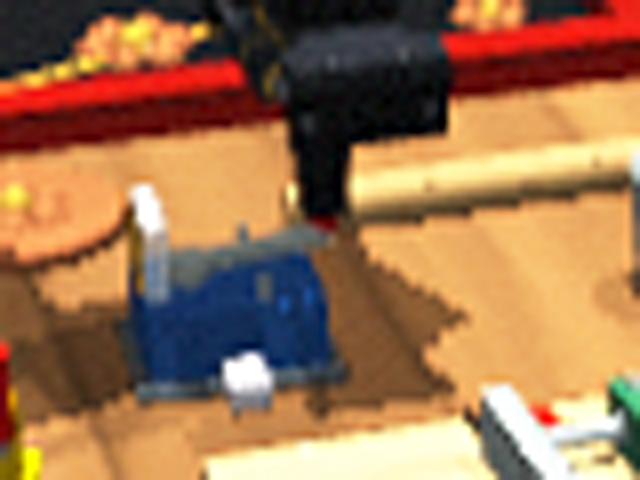

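The lever follows: the red foot of the post shows under the finger at crop (320,222). I keep pushing until the force jumps at the stop.

>>> play_rows(
  steps=[-1,0,0.1,0,0,-1,0,0.1,0,0,-1,0,0.1,0,0,-1,0,0.1,0,0,-1,0,0,0,0,-1,0,0,0,0,-1,0,0,0,0,-1,0,0,0,0,-1,0,0,0,0,-1,0,0,0,0],
)

```text
time: 5.25
position: [0.531, 0.2909, 0.0723]
tool_rot: [0.001, 1.0, -0.0, -0.0]
ft_force: [-1.6, -3.7, 0.1]
grip_width: 0.0007
grip_force: 1.5
```

>>> play_rows(
  steps=[-1,0,0.1,0,0,-1,0,0.1,0,0,-1,0,0,0,0,-1,0,0,0,0,-1,0,0,0,0,-1,0,0,0,0,-1,0,0,0,0,-1,0,0,0,0,-1,0,0,0,0,-1,0,0,0,0],
)

```text
time: 6.25
position: [0.5313, 0.2971, 0.0725]
tool_rot: [0.001, 1.0, -0.0, 0.0]
ft_force: [-1.8, -2.7, -0.6]
grip_width: 0.0006
grip_force: 1.6
```

>>> play_rows(
  steps=[-1,0,0.1,0,0,-1,0,0,0,0,-1,0,0.1,0,0,-1,0,0,0,0,-1,0,0,0,0,-1,0,0,0,0,-1,0,0,0,0,-1,0,0,0,0,-1,0,0,0,0,-1,0,0,0,0],
)

```text
time: 7.25
position: [0.5307, 0.2991, 0.0724]
tool_rot: [0.0, 1.0, -0.004, -0.001]
ft_force: [-1.8, -15.2, 2.0]
grip_width: 0.0003
grip_force: 7.6
```

The force jumped to 15 N, so the lever is at its stop. I retreat and let it spring back.

>>> play_rows(
  steps=[-1,0,-0.6,0,0,-1,0,-0.6,0,0,-1,0,-0.6,0,0,-1,0,-0.6,0,0,-1,0,-0.6,0,0,-1,0,-0.6,0,0,0,0,-0.4,-1,0,1,0,-0.4,-1,0,1,0,-0.4,-1,0,1,0,-0.4,-1,0],
)

```text
time: 8.25
position: [0.5311, 0.1464, 0.1939]
tool_rot: [0.002, 1.0, 0.001, 0.001]
ft_force: [-0.0, 0.4, -0.0]
grip_width: 0.0243
grip_force: 0.0
```

>>> play_rows(
  steps=[1,0.14,-1,0,0,1,0.14,-1,0,0,1,0.14,-1,0,0,1,0.14,-1,0,0,1,0.14,-1,0,0,1,0.14,-1,0,0,1,0.14,-1,0,0,1,0.14,-1,0,0,1,0.14,-1,0,0,1,0.14,-1,0,0],
)

```text
time: 9.25
position: [0.488, -0.1543, 0.1929]
tool_rot: [0.002, 1.0, 0.0, 0.001]
ft_force: [0.5, -0.6, -1.3]
grip_width: 0.0867
grip_force: 0.0
```

>>> play_rows(
  steps=[1,0.12,-0.93,0,0,1,0.12,-0.93,0,0,1,0.12,-0.93,0,0,1,0.12,-0.93,0,0,1,0,0,0,0.94,1,0,0,0,0.94,1,0,0,0,0.94,1,0,0,0,0.94,1,0,0,0,0.94,1,0,0,0,0.94],
)

```text
time: 10.25
position: [0.4734, -0.2647, 0.1928]
tool_rot: [0.282, 0.959, 0.0, 0.001]
ft_force: [-0.5, 0.1, 0.6]
grip_width: 0.0872
grip_force: 0.0
```

```bash
python3 - <<'E'
from h import *
np.set_printoptions(precision=4,suppress=True)
t=np.load("pics/top0.npz");s0=np.load("pics/side0.npz")
T=[(395.8,177.2),(408.3,184.5),(395.5,206.3),(383,199.7)]
for a,b in zip(T,[(372.6,252),(369.6,263),(337.2,257.6),(341,246.8)]): print(tri(t,a,s0,b),atz(s0,b,.027))
print("jig corner side",atz(s0,(305.6,188),.02))
c=snap("side","pics/s3.png");o=robot.get_obs();print(o["position"],o["tool_rot"],o["grip_width"])
a=cv2.resize(c["image"][130:280,280:420,::-1],None,fx=4,fy=4,interpolation=2);cv2.imwrite("pics/c5.png",a)
E
```

```text
(array([ 0.5282, -0.2713,  0.0222]), np.float64(0.006335069156081624)) [ 0.5291 -0.2767  0.027 ]
(array([ 0.5022, -0.3124,  0.0232]), np.float64(0.007610383152066325)) [ 0.5043 -0.3166  0.027 ]
(array([ 0.4284, -0.2651,  0.0214]), np.float64(0.0060961503189975)) [ 0.4295 -0.2716  0.027 ]
(array([ 0.4524, -0.2239,  0.0216]), np.float64(0.006565269597682955)) [ 0.4536 -0.2306  0.027 ]
jig corner side [0.4393 0.1375 0.02  ]
[ 0.4734 -0.2647  0.1928] [0.2831 0.9591 0.0003 0.001 ] 0.08683584871094946
```

View pics/c5.png

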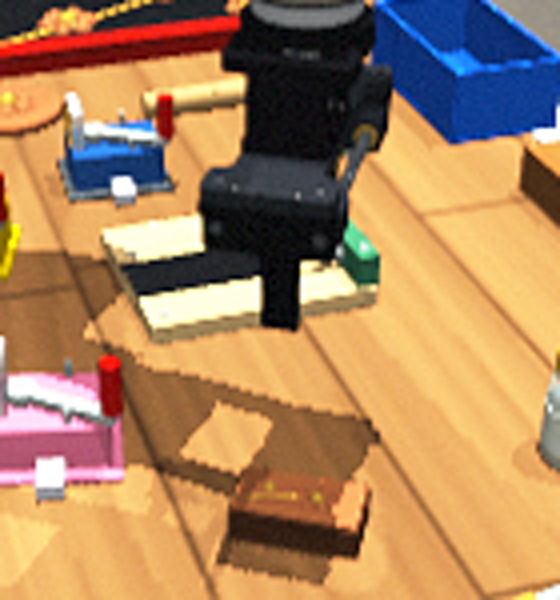

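The lever is back at rest, with the red post at crop (165,115). Averaging both views puts the plaque at about (0.478, -0.268). I descend over it.

>>> play_rows(
  steps=[1,-0.17,0,0.7,0,1,0,0,0.7,0,1,0,0,0.7,0,1,0,0,0.7,0,1,0,0,0.7,0,1,0,0,0.7,0,1,0,0,0.7,0,1,0,0,0.7,0,1,0,0,0.7,0,1,0,0,0,0],
)

```text
time: 11.3
position: [0.4772, -0.2672, 0.0021]
tool_rot: [0.279, 0.96, 0.0, -0.0]
ft_force: [-0.2, 0.0, -0.2]
grip_width: 0.087
grip_force: 0.0
```

>>> play_rows(
  steps=[-1,0,0,0,0,-1,0,0,0,0,-1,0,0,0,0,-1,0,0,0,0,-1,0,0,0,0,-1,0,0,0,0,-1,0,0,0,0,-1,0,0,0,0,-1,0,0,0,0,-1,0,0,0,0],
  grip_force=30,
)

```text
time: 12.3
position: [0.4777, -0.2671, 0.0039]
tool_rot: [0.28, 0.96, -0.0, 0.0]
ft_force: [-0.4, 0.8, 5.8]
grip_width: 0.0499
grip_force: 29.9
```

Held at 50 mm width. I lift and turn it to the jig's direction.

>>> play_rows(
  steps=[-1,0,0,-1,0,-1,0,0,-1,0,-1,0,0,-1,0,-1,0,0,-0.5,-1,-1,0,0,0,-1,-1,0,0,0,-1,-1,0,0,0,-1,-1,0,0,0,-1,-1,0,0,0,-0.88,-1,0,0,0,0],
)

```text
time: 13.3
position: [0.4771, -0.2667, 0.1079]
tool_rot: [-0.01, 1.0, 0.001, -0.001]
ft_force: [0.4, -0.4, -1.1]
grip_width: 0.0497
grip_force: 29.9
```

>>> play_rows(
  steps=[-1,-0.08,0.88,0,0,-1,-0.08,0.88,0,0,-1,-0.08,0.88,0,0,-1,-0.08,0.88,0,0,-1,-0.08,0.88,0,0,-1,-0.08,0.88,0,0,-1,-0.08,0.88,0,0,-1,-0.08,0.88,0,0,-1,-0.08,0.88,0,0,-1,-0.08,0.88,0,0],
)

```text
time: 14.3
position: [0.4957, -0.0015, 0.1082]
tool_rot: [-0.009, 1.0, 0.0, -0.0]
ft_force: [0.6, -0.1, -1.9]
grip_width: 0.0497
grip_force: 29.9
```

>>> play_rows(
  steps=[-1,-0.07,0.88,0,0,-1,-0.07,0.88,0,0,-1,0,0,0.5,0,-1,0,0,0.5,0,-1,0,0,0.5,0,-1,0,0,0.5,0,-1,0,0,0.4,0,-1,0,0,0,0,-1,0,0,0,0,-1,0,0,0,0],
)

```text
time: 15.3
position: [0.4995, 0.0502, 0.037]
tool_rot: [-0.01, 1.0, -0.0, 0.001]
ft_force: [1.2, -0.5, -1.0]
grip_width: 0.0496
grip_force: 29.9
```

```bash
python3 - <<'E'
from h import *
c=snap("side","pics/s4.png");d=snap("top","pics/t4.png");o=robot.get_obs();print(o["position"],o["tool_rot"],o["ft_force"])
a=cv2.resize(c["image"][150:220,295:385,::-1],None,fx=6,fy=6,interpolation=2)
b=cv2.resize(d["image"][140:215,265:330,::-1],None,fx=4,fy=4,interpolation=2)
H=np.zeros((420,800,3),np.uint8);H[:,:540]=a;H[:300,540:800]=b;cv2.imwrite("pics/c6.png",H)
E
```

```text
[0.49957052 0.05023118 0.03721547] [-1.04815200e-02  9.99944796e-01 -1.01545782e-04  7.29666807e-04] [ 1.28394821  0.43444385 -1.02150593]
```

View pics/c6.png

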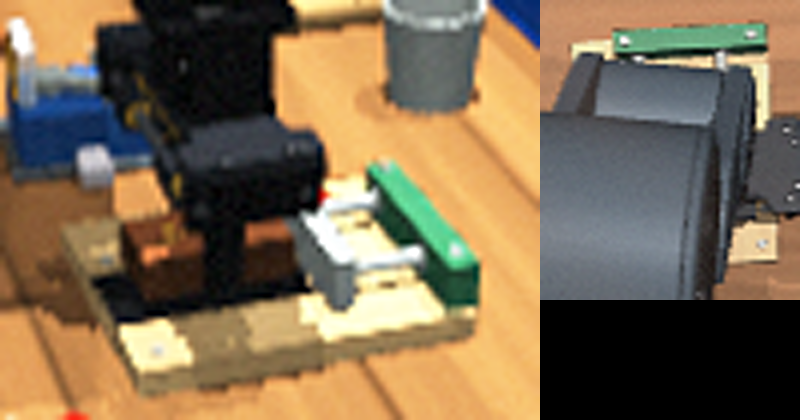

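```bash
python3 - <<'E'
from h import *
np.set_printoptions(precision=4,suppress=True)
s=np.load("pics/side0.npz")
for p in [(315,203.6),(346,197.6),(310,195.8),(305.6,188)]: print(atz(s,p,.021))
# bar top face edges, side crop readings: near end top, far end top
for p in [(350.5,193),(340.5,178)]: print(atz(s,p,.056))
E
```

```text
[0.4443 0.022  0.021 ]
[0.5563 0.0288 0.021 ]
[0.4407 0.0771 0.021 ]
[0.4389 0.1358 0.021 ]
[ 0.5607 -0.0028  0.056 ]
[0.562  0.1087 0.056 ]
```

Centred on the strip within about 2 mm. I lower it onto the bed.

>>> play_rows(
  steps=[-1,0,0,0.2,0,-1,0,0,0.2,0,-1,0,0,0.05,0,-1,0,0,0,0,-1,0,0,0,0,-1,0,0,0,0,-1,0,0,0,0,-1,0,0,0,0,-1,0,0,0,0,-1,0,0,0,0],
)

```text
time: 16.4
position: [0.4993, 0.0502, 0.0238]
tool_rot: [-0.011, 1.0, -0.0, 0.0]
ft_force: [-0.9, 0.1, 7.9]
grip_width: 0.0497
grip_force: 29.9
```

On the bed, with about 8 N down. I ease off a little and push towards the bar.

>>> play_rows(
  steps=[-1,0,0,-0.02,0,-1,-0.1,0,0,0,-1,-0.1,0,0,0,-1,-0.1,0,0,0,-1,0,0,0,0,-1,0,0,0,0,-1,0,0,0,0,-1,0,0,0,0,-1,0,0,0,0,-1,0,0,0,0],
)

```text
time: 17.4
position: [0.5057, 0.0508, 0.0238]
tool_rot: [-0.011, 1.0, 0.0, -0.002]
ft_force: [-3.8, -0.2, 7.6]
grip_width: 0.0498
grip_force: 29.9
```

>>> play_rows(
  steps=[-1,-0.1,0,0,0,-1,-0.1,0,0,0,-1,-0.1,0,0,0,-1,-0.1,0,0,0,-1,0,0,0,0,-1,0,0,0,0,-1,0,0,0,0,-1,0,0,0,0,-1,0,0,0,0,-1,0,0,0,0],
)

```text
time: 18.4
position: [0.5158, 0.0513, 0.0238]
tool_rot: [-0.011, 1.0, 0.0, -0.004]
ft_force: [-7.3, -0.3, 11.2]
grip_width: 0.0498
grip_force: 29.9
```

>>> play_rows(
  steps=[-1,-0.1,0,0,0,-1,-0.1,0,0,0,-1,-0.1,0,0,0,-1,0,0,0,0,-1,0,0,0,0,-1,0,0,0,0,-1,0,0,0,0,-1,0,0,0,0,-1,0,0,0,0,-1,0,0,0,0],
)

```text
time: 19.4
position: [0.5216, 0.0517, 0.0237]
tool_rot: [-0.011, 1.0, 0.001, -0.008]
ft_force: [-11.1, -1.0, 14.2]
grip_width: 0.05
grip_force: 30.0
```

>>> play_rows(
  steps=[-1,0,0,-0.04,0,-1,0,0,0,0,-1,-0.1,0,0,0,-1,-0.1,0,0,0,-1,-0.1,0,0,0,-1,0,0,0,0,-1,0,0,0,0,-1,0,0,0,0,-1,0,0,0,0,-1,0,0,0,0],
)

```text
time: 20.4
position: [0.5329, 0.0519, 0.0237]
tool_rot: [-0.01, 1.0, 0.001, -0.006]
ft_force: [-8.7, 1.0, 3.4]
grip_width: 0.0499
grip_force: 30.0
```

```bash
python3 - <<'E'
from h import *
c=snap("side","pics/s5.png");d=snap("top","pics/t5.png");o=robot.get_obs();print(o["position"],o["tool_rot"],o["ft_force"])
a=cv2.resize(c["image"][160:215,300:385,::-1],None,fx=7,fy=7,interpolation=2)
z=cv2.resize(np.load("pics/side0.npz")["image"][175:210,330:380,::-1],None,fx=4,fy=4,interpolation=2)
b=cv2.resize(d["image"][140:190,265:315,::-1],None,fx=4,fy=4,interpolation=2)
H=np.zeros((400,800,3),np.uint8);H[:385,:595]=a;H[:200,600:800]=b;H[210:350,600:]=z;cv2.imwrite("pics/c7.png",H)
E
```

```text
[0.53292157 0.05185529 0.02375842] [-1.04020162e-02  9.99930456e-01  7.31001424e-04 -5.50871636e-03] [-6.86874918  0.03593728  2.65827442]
```

View pics/c7.png

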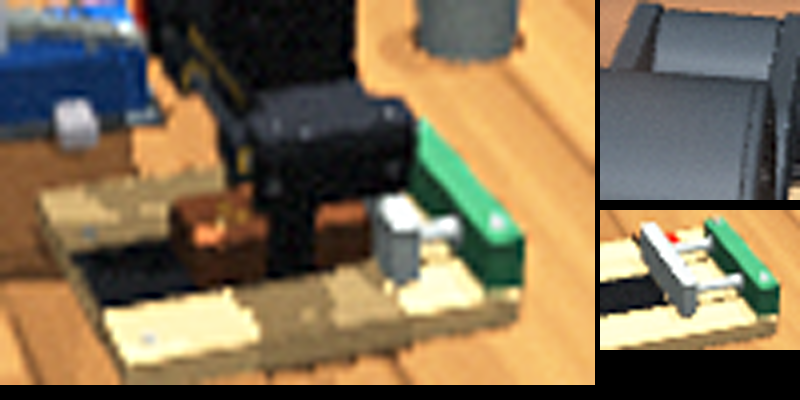

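The plaque's front is on the bar, and the bar's near end has moved from about (350,199) to (355,199) in side pixels. Now I'll measure the slide.

```bash
python3 - <<'E'
from h import *
np.set_printoptions(precision=4,suppress=True)
s=np.load("pics/side0.npz");c=np.load("pics/s5.npz")
u=lambda i:cv2.resize(i["image"],None,fx=5,fy=5,interpolation=cv2.INTER_CUBIC)
a,b=u(s),u(c)
for box in[(347,188,355,203),(345,186,356,203),(349,190,354,203)]:
    x0,y0,x1,y1=[v*5 for v in box]; t=a[y0:y1,x0:x1]
    r=cv2.matchTemplate(b[900:1050,1650:1900],t,cv2.TM_CCOEFF_NORMED); _,m,_,l=cv2.minMaxLoc(r)
    print((l[0]+1650-x0)/5,(l[1]+900-y0)/5,m)
for sl in(.014,.018,.022,.026,.030):print(sl,proj(s,[.557+sl,0,.04])-proj(s,[.557,0,.04]))
for i in range(3):
    c=robot.camera("side");o=robot.get_obs();print(o["position"],o["ft_force"],o["joint_velocities"].max())
E
```

```text
19.2 0.2 0.7992627620697021
20.4 0.0 0.6577631235122681
5.6 -1.0 0.9530981183052063
0.014 [[ 3.953  -0.6253]]
0.018 [[ 5.0789 -0.8034]]
0.022 [[ 6.2032 -0.9813]]
0.026 [[ 7.3259 -1.1589]]
0.03 [[ 8.4472 -1.3363]]
[0.533  0.0519 0.0237] [-7.4299 -0.1259  2.1407] 0.0011510653543646563
[0.5329 0.0519 0.0237] [-7.4916  0.3281  2.71  ] 0.0012951347395326943
[0.5329 0.0519 0.0238] [-7.1773  1.2148  2.089 ] -0.00012795319384916023
```

The match gives a 5.6 px shift, which is about 20 mm of slide. The push reads about 7.4 N, it's steady, and the pointer should be mid-green. I hand it in.

```bash
python3 -c "
from rig import robot
print(robot.hand_in())"
```

```text
the job is handed in; nothing more can be done
None
```

I swung the feeder lever to its stop and it sprang back. The plaque lies flat on the strip, about 2 mm off centre by camera, and the arm is holding it against the bar at about 20 mm and 7–8 N. That should be mid-green, but the arm hid the pointer, so I measured the bar's shift instead. I handed the job in, and no verdict was returned.

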